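# Shorten a walking cane by one hole at the clinic desk

### The job

The walking cane in the fitting rack is one hole too long for its patient. Squeeze the orange button in the black collar, slide the collar and lower leg towards the handle, and let the button pop out again in the very next hole, so the leg is locked. Be gentle: never force the leg along against the locked pin, neither before it is released nor after it clicks in; leave the other things on the desk alone and let go at the end.

Things in the scene. Friction and masses are not known exactly. Their poses are not given: they have to be found in the camera images.
- cane: Fixed half of an adjustable walking cane, strapped in a plywood rack (700 x 85 x 12 mm) on the desk. Origin on the desk below the collar's start; x along the cane towards the blue shaft and handle 500 mm away, y level across, z up; the cane's axis is 60 mm above the desk. V-blocks up to 74 mm high at x = -200, 190, 380 mm; from x = -185 to 125 mm both sides of the cane are free down to the rack.
- collar (a point): Black plastic collar, 44 mm long (x), 41 mm wide (y), 34 mm high, rigidly joined to the lower leg. The point is its centre on the cane's axis, axes as cane. It slides with the leg along a bare aluminium tube, 19 mm across, that has a row of 11 mm holes through its sides.
- leg (a joint): Slide of collar and leg along the cane, m: within 1 mm of 0 at the start, growing towards the handle (cane gets shorter). Friction about 3 to 5 N with the pin out; it stays where it is left. The next hole is 40 to 66 mm from 0 (canes differ), the one after 36 mm further; the pin has 1.5 mm of play either way in a hole. Hard stop at 95 mm.
- button (a joint): Travel of the orange button, m: 0 = fully out, pin in a hole, locked; 8 mm = pressed flush with the collar's side. The pin leaves the hole at about 6 mm. With the pin on the tube between two holes the released button stays in at about 6 mm, and pops out by itself when the pin meets a hole. Spring 4 N at the start of the travel, 9 N when flush.
- button_face (a point): Middle of the button's outer face. The button, 22 mm (x) by 20 mm (z), stands 8 mm proud of the collar's -y side: collar and button are 49 mm across, 41 mm with it flush. It is pressed along +y of cane; squeezing the collar across, one finger on the button and one on the opposite side, presses it.
- leg_grip (a point): Point on the axis of the lower leg, 90 mm behind the collar's centre (towards the foot): a plain aluminium tube of 22 mm diameter, free to be gripped from above. It moves with the leg. The leg runs on to a black rubber foot 290 mm behind the collar's centre.
- ferrule_a: Spare black rubber ferrule, a ring 34 mm across, 30 mm high, loose on the desk beside the rack. Origin under its centre.
- ferrule_b: Spare grey ferrule, the same size, loose.
- tape_measure: Yellow tape measure 70 x 38 x 62 mm, loose on the desk. Origin under its centre.
- sanitiser: Pump bottle of hand gel, 75 x 55 x 207 mm, loose. Origin under its centre.
- mouse: Black computer mouse, 105 x 60 x 34 mm, loose. Origin under its centre.

How it is judged:
On the way, in this order (a step that is already met when the one before it is completed fails the run):
1. the button is pressed and the collar has left its first hole towards the handle (value of joint leg between 0.006 and 0.034 m and value of joint button above 0.0045 m), for 0.1 s.
2. the button has popped out in the next hole (value of joint button below 0.002 m and value of joint leg between 0.036 and 0.07 m), for 0.2 s.
At the end, for the whole second after the job is handed in: The leg is locked in the very next hole towards the handle (36 to 70 mm from its start, where only that hole lies), the button out to within 2 mm, the leg at rest and released (all of step 2 and velocity of joint leg between -0.005 and 0.005 m/s); the robot touches nothing.
It fails at once if the leg is forced along against the locked pin (more than 25 N between pin and tube) (contact force between button and inner_tube above 25 N or contact force between button and cane above 25 N).
It fails at once if another thing on the desk is moved more than 25 mm (distance of any of ferrule_a, ferrule_b, tape_measure, sanitiser, mouse from where it was at the start of the episode above 0.025 m).
It also fails if it takes over 64 s, if anything falls off the work surface, if the arm or the gripper's body presses on something with over 40 N, if the wrist force passes 120 N, or if a joint passes its speed limit or range.

### The arm

A 7-joint arm with a two-finger parallel gripper is mounted at the origin on the work surface. World frame = base frame: x ahead of the robot, y to its left, z up, the work surface at z = 0. Lengths are in m, angles in rad, forces in N, time in s.
With the tool pointing down it reaches from about 0.4 to 0.85 m from the base axis. Payload 4.5 kg.
Tool frame: the origin (TCP) lies on the centre line of the jaws, within the pads' length; the fingertips stand 17 mm ahead of it and the grasp point (between the pads) lies 2 mm behind it (r.tip_reach is the distance from the TCP to the fingertips, in m); z points along the fingers, y is the line along which they close (so a half turn about z gives the same grasp; the last joint's range is limited). The gripper opens to 88 mm and grips with 3 to 60 N. Pads are 18 mm wide; open, the fingers measure 123 mm over their backs; the gripper's body (75 mm by 187 mm) begins 45 mm behind the grasp point.
Start: joints at [1.249, 0.689, -0.195, 1.565, 0.157, 0.902, -0.215], TCP at [0.218, -0.586, 0.256] pointing down, gripper open.
Joint ranges: [-3.01, 3.01], [-0.46, 2.08], [-1.47, 1.51], [0.13, 2.56], [-1, 4.14], [0.04, 2.09], [-2.66, 2.66]. Speed limits (rad/s): [2.57, 2.57, 3.14, 3.14, 3.14, 3.14, 3.14].

### API

Orientations are given as a unit quaternion [x, y, z, w].
In Python, from plant import r gives the robot as it stands.
- The arm moves only by the tool step_arm, never from a script. Its argument "steps" is a list of rows, each a list of 7 numbers: the shift along the tool's x, y, z in cm, then the turn, a rotation vector about the tool's x, y, z in degrees, then the gripper's target within -1 to 1 (shut at 1, half-way at 0, fully open at -1). A call has 1 to 8 rows; each row shifts and turns the commanded pose from where the row before left it, along the tool's axes as they then stand; what a row does not reach is not made up. A row lasts 1/8 s, in which the tool goes at most 62.5 mm and 10.7 degrees, less where a joint would pass 70% of its speed; a pose out of reach is approached as far as the arm can. A call with a gripper value outside its range is refused whole. The fingers move at their own pace and stop on an object; "force" is the grip in N (left out, the last holds). Time passes only in rows, so rows that do not move let the fingers close. It gives the time, the measured TCP pose, the force, the opening and the grip force at its end, in the units of the state.
- r.get_state(): the state, without advancing time (a new reading comes with each control period).
- r.snapshot(name): name is "scene" or "top" or "wrist"; returns a dict with "pixels" (384x512x3 uint8, red, green, blue), "fx", "fy", "cx", "cy" (pixels), "dist_coeffs" ([k1, k2, p1, p2, k3] as OpenCV has them; the pictures are not rectified), "cam_to_world" (4x4, takes a point from camera to world coordinates). Camera axes: x right, y down, z forward; pixel columns grow to the right and rows downward; lengths in m; the calibration is good to about 2 mm. A picture is of the moment at which its call begins. There is no depth.
- r.finish_job(): hands the job in; it is judged then, once.
The state is a dict: "clock": time; "q": joint angles; "qd": joint speeds; "joint_torque": joint torques, N m; "tool_pos": TCP position; "eef_rot": TCP orientation; "contact_force": force on the tool from outside, world axes, zero at the start; "moment": the same for the moment, N m; "opening": opening from 0.0 (shut) to 1.0 (fully open); "finger_force": force on a finger pad.
Only numpy, scipy, OpenCV 4.12 (cv2) and the standard library are available. Lean on these libraries where they do the work, as an engineer would, in place of code of your own. Each camera call takes 0.05 s, during which the arm holds its last target. There are 200 camera calls.

## Working session

There is one attempt and no reset: what is moved stays moved. The work goes in short steps, Python scripts to look and compute and a tool call to move; the robot and the scene stay as the last step left them, time stands still between calls to the robot, and variables do not carry over. Pictures are saved under pics/ and viewed, at most 10 in all, crops included, and the job is handed in when it is done.

Besides the shell and the picture viewer there is one more tool, called after "Call:" by a JSON object that holds its "fn" and its "kwargs", one argument or row to a line. step_arm: Moves the arm, as the interface text tells. Its arguments: {"type":"object","properties":{"steps":{"type":"array","items":{"type":"array","items":{"type":"number"}}},"force":{"type":"number"}},"required":["steps"]}

```bash
mkdir -p pics
python3 - <<'E'
from plant import r
import cv2,numpy as np,pickle
s=r.get_state();print(s)
ims={}
for n in("scene","top"):
    d=r.snapshot(n);ims[n]=d
    cv2.imwrite(f"pics/{n}0.png",d["pixels"][:,:,::-1])
    print(n,d["fx"],d["dist_coeffs"],np.round(d["cam_to_world"],3).tolist())
pickle.dump(ims,open("ims0.pkl","wb"))
E
```

```text
{'clock': 0.0, 'q': array([ 1.24881542,  0.69000201, -0.19449596,  1.56632129,  0.15730993,
        0.90246475, -0.21507452]), 'qd': array([ 2.48750031e-04, -2.75430186e-05,  1.14161928e-03,  4.89406616e-04,
        4.00967972e-04, -1.72636421e-03,  5.25869201e-04]), 'joint_torque': array([-8.22231850e-04, -5.27561045e+01, -1.26740813e+00, -1.53432012e+01,
       -5.26379887e-02,  6.36747645e-03,  1.74990823e-04]), 'tool_pos': array([ 0.21744543, -0.5853333 ,  0.25490434]), 'eef_rot': array([ 9.84209984e-01,  1.77002525e-01, -2.29253333e-04, -8.72492808e-04]), 'contact_force': array([ 0.39591899,  0.45181719, -0.474721  ]), 'moment': array([-0.00479304,  0.01427893,  0.00822368]), 'finger_force': 0.0, 'opening': 1.0003091332031087}
scene 350.27221965532414 [-0.09947646  0.          0.          0.          0.        ] [[-0.469, 0.626, -0.623, 1.296], [0.883, 0.336, -0.328, 0.309], [0.003, -0.704, -0.71, 0.911], [0.0, 0.0, 0.0, 1.0]]
top 361.66636845694114 [0.00345288 0.         0.         0.         0.        ] [[-0.025, -0.997, 0.07, 0.468], [-0.999, 0.023, -0.032, -0.07], [0.03, -0.071, -0.997, 1.214], [0.0, 0.0, 0.0, 1.0]]
```

View pics/top0.png

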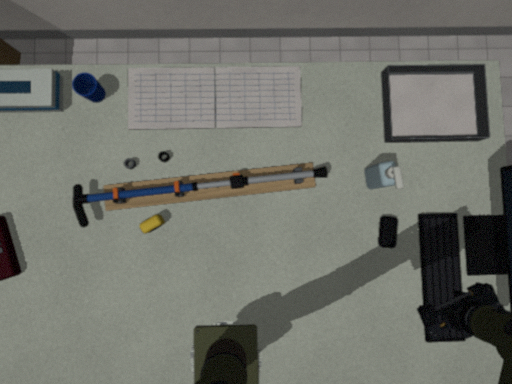

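View pics/scene0.png

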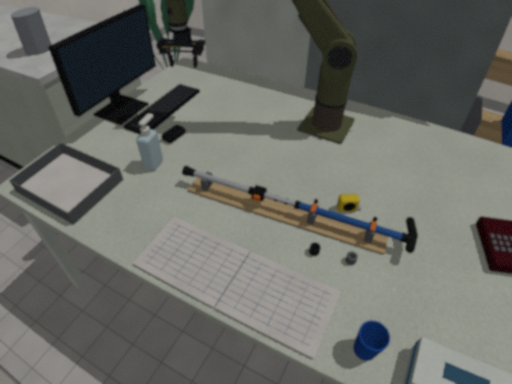

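The top view shows the collar at about (238,181), the foot at (320,172) and the blue shaft to the left. The handle is therefore towards world +y. In the scene view the orange button faces away from the robot, which is cane -y (about world +x).

```bash
cat > h.py <<'E'
import numpy as np,cv2
def K(d): return np.array([[d["fx"],0,d["cx"]],[0,d["fy"],d["cy"]],[0,0,1.]])
def ray(d,px):
    u=cv2.undistortPoints(np.array([[px]],float),K(d),np.array(d["dist_coeffs"])).ravel()
    T=np.array(d["cam_to_world"]);return T[:3,3],T[:3,:3]@[u[0],u[1],1]
def on(d,px,z):
    o,v=ray(d,px);return o+v*(z-o[2])/v[2]
def px(d,p):
    T=np.linalg.inv(d["cam_to_world"])
    return cv2.projectPoints(np.array([p],float),cv2.Rodrigues(T[:3,:3])[0],T[:3,3],K(d),np.array(d["dist_coeffs"]))[0].ravel()
E
python3 - <<'E'
import pickle,numpy as np,cv2
from h import *
ims=pickle.load(open("ims0.pkl","rb"));d=ims["top"];im=d["pixels"]
hsv=cv2.cvtColor(im,cv2.COLOR_RGB2HSV)
def blobs(m,box):
    x0,y0,x1,y1=box;k=np.zeros_like(m);k[y0:y1,x0:x1]=m[y0:y1,x0:x1]
    n,l,s,c=cv2.connectedComponentsWithStats(k)
    return [(s[i].tolist(),c[i].round(1).tolist()) for i in range(1,n) if s[i][4]>8]
dark=(im.max(2)<50).astype(np.uint8)
print("dark",blobs(dark,(225,165,250,200)),blobs(dark,(305,160,340,185)))
blue=cv2.inRange(hsv,(100,120,50),(130,255,255));print("blue",blobs(blue,(80,170,210,210)))
gray=((hsv[...,1]<60)&(im.max(2)>110)).astype(np.uint8);print("gray",blobs(gray[:],(190,165,320,195))[:6])
for b in((225,165,250,200),):
  for s,c in blobs(dark,b): print("collar",on(d,c,.065))
ds=ims["scene"];i2=ds["pixels"];cv2.imwrite("pics/c.png",np.hstack([cv2.resize(im[150:215,190:330,::-1],None,fx=2.8,fy=2.8),cv2.resize(i2[160:225,200:340,::-1],None,fx=2.8,fy=2.8)]))
E
```

```text
dark [([230, 175, 18, 13, 187], [238.3, 181.0])] [([313, 166, 14, 11, 122], [320.1, 171.7])]
blue [([180, 184, 13, 8, 84], [185.7, 187.1]), ([119, 186, 55, 13, 350], [144.9, 191.6]), ([86, 193, 26, 9, 164], [98.7, 196.8])]
gray [([190, 165, 92, 10, 500], [221.1, 168.0]), ([249, 172, 64, 10, 235], [280.4, 177.0]), ([249, 178, 71, 17, 359], [297.0, 190.6]), ([198, 181, 32, 8, 127], [213.5, 184.6])]
collar [ 0.56718444 -0.05460564  0.065     ]
```

View pics/c.png

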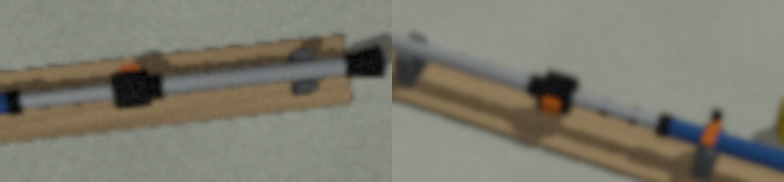

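```bash
cat >> h.py <<'E'
from scipy.spatial.transform import Rotation as R
def plan(s,p,Rt):
    Rc=R.from_quat(s["eef_rot"])
    rv=(Rc.inv()*R.from_matrix(Rt)).as_rotvec(degrees=True)
    d=np.array(p)-s["tool_pos"]
    print("turn deg",rv.round(2),"shift cm cur",(Rc.inv().apply(d)*100).round(2),"shift cm after turn",(Rt.T@d*100).round(2))
E
python3 - <<'E'
import pickle
from h import *
from plant import r
d=pickle.load(open("ims0.pkl","rb"))["top"]
f=on(d,(320.1,171.7),.06);b=on(d,(144.9,191.6),.06);b2=on(d,(98.7,196.8),.06);c=on(d,(238.3,181.0),.065)
a=(b-f)/np.linalg.norm(b-f);a2=(b2-f)/np.linalg.norm(b2-f);print(f,b,a,a2,c,(c-f)@a, np.linalg.norm((c-f)[:2]-((c-f)@a)*a[:2]))
cy=np.cross([0,0,1],a)
print("cane x",a,"cane y",cy)
np.save("axis.npy",np.array([a,c]))
for sg in(1,-1):
    ty=sg*cy;tz=np.array([0,0,-1.]);Rt=np.c_[np.cross(ty,tz),ty,tz];print(sg);plan(r.get_state(),[c[0],c[1],.2],Rt)
E
```

```text
[ 0.59173334 -0.31879611  0.06      ] [0.54064802 0.24152561 0.06      ] [-0.09079483  0.99586962  0.        ] [-0.09059313  0.99588799  0.        ] [ 0.56718444 -0.05460564  0.065     ] 0.26532818020404536 0.0004603719887983969
cane x [-0.09079483  0.99586962  0.        ] cane y [-0.99586962 -0.09079483  0.        ]
1
turn deg [-6.0000e-02  9.0000e-02  1.0518e+02] shift cm cur [ 51.27 -37.56   5.55] shift cm after turn [-49.68 -39.64   5.5 ]
-1
turn deg [-8.000e-02 -5.000e-02 -7.482e+01] shift cm cur [ 51.27 -37.56   5.55] shift cm after turn [49.68 39.64  5.5 ]
```

Run:
```python
from h import *
from plant import r
from scipy.linalg import logm
s=r.get_state();a,c=np.load("axis.npy")
ty=-np.cross([0,0,1],a);tz=np.array([0,0,-1.])
T=np.eye(4);T[:3,:3]=np.c_[np.cross(ty,tz),ty,tz];T[:3,3]=[c[0],c[1],.255]
C=np.eye(4);C[:3,:3]=R.from_quat(s["eef_rot"]).as_matrix();C[:3,3]=s["tool_pos"]
L=logm(np.linalg.inv(C)@T).real
# per-row chord shift: row translates along tool axes then turns
n=14;from scipy.linalg import expm
E=expm(L/n);print((E[:3,3]*100).round(2),R.from_matrix(E[:3,:3]).as_rotvec(degrees=True).round(2))
d=E[:3,3]*100; x=C.copy()
for i in range(n): x=x@E; print(x[:3,3].round(2),end=' ')
```

```text
[ 4.88 -0.13  0.  ] [-0.01 -0.   -5.34]
[ 0.26 -0.57  0.25] [ 0.31 -0.54  0.25] [ 0.35 -0.52  0.25] [ 0.39 -0.49  0.25] [ 0.42 -0.46  0.25] [ 0.45 -0.42  0.25] [ 0.48 -0.38  0.25] [ 0.51 -0.34  0.25] [ 0.53 -0.29  0.25] [ 0.54 -0.25  0.25] [ 0.56 -0.2   0.26] [ 0.56 -0.15  0.26] [ 0.57 -0.1   0.26] [ 0.57 -0.05  0.26]
```

Call:
{"fn": "step_arm", "kwargs": {
  "steps": [
    [4.88,-0.13,0,0,0,-5.34,-1],
    [4.88,-0.13,0,0,0,-5.34,-1],
    [4.88,-0.13,0,0,0,-5.34,-1],
    [4.88,-0.13,0,0,0,-5.34,-1],
    [4.88,-0.13,0,0,0,-5.34,-1],
    [4.88,-0.13,0,0,0,-5.34,-1],
    [4.88,-0.13,0,0,0,-5.34,-1]
  ]
}}

```text
clock: 0.98
tool_pos: [0.4835, -0.3781, 0.2553]
eef_rot: [0.875, 0.484, -0.0, -0.0]
contact_force: [0.7, 0.1, -0.7]
opening: 1.003
finger_force: 0.0
```

Call:
{"fn": "step_arm", "kwargs": {
  "steps": [
    [4.88,-0.13,0,0,0,-5.34,-1],
    [4.88,-0.13,0,0,0,-5.34,-1],
    [4.88,-0.13,0,0,0,-5.34,-1],
    [4.88,-0.13,0,0,0,-5.34,-1],
    [4.88,-0.13,0,0,0,-5.34,-1],
    [4.88,-0.13,0,0,0,-5.34,-1],
    [4.88,-0.13,0,0,0,-5.34,-1],
    [0,0,0,0,0,0,-1]
  ]
}}

```text
clock: 1.98
tool_pos: [0.5675, -0.049, 0.2559]
eef_rot: [0.671, 0.741, 0.001, -0.001]
contact_force: [0.4, -0.5, -0.2]
opening: 1.005
finger_force: 0.0
```

Run:
```python
from h import *
from plant import r
import pickle
a,c=np.load("axis.npy");ty=-np.cross([0,0,1],a);tz=np.array([0,0,-1.]);Rt=np.c_[np.cross(ty,tz),ty,tz]
s=r.get_state();print(s["tool_pos"],s["q"].round(2));plan(s,[c[0],c[1],.058],Rt)
d=r.snapshot("wrist");pickle.dump(d,open("w1.pkl","wb"));cv2.imwrite("pics/w1.png",d["pixels"][:,:,::-1])
print(np.round(d["cam_to_world"],3).tolist(),d["fx"],"collar px",px(d,[c[0],c[1],.077]))
```

```text
[ 0.56752811 -0.04897945  0.25585765] [ 0.31  0.65 -0.51  1.73  0.39  0.87 -0.27]
turn deg [ 0.01 -0.2   0.44] shift cm cur [-0.62 -0.09 19.78] shift cm after turn [-0.56 -0.09 19.79]
[[0.995, 0.093, 0.028, 0.56], [0.098, -0.951, -0.292, 0.028], [-0.001, 0.293, -0.956, 0.386], [0.0, 0.0, 0.0, 1.0]] 320.19894077574025 collar px [251.6268392  180.63005002]
```

View pics/w1.png

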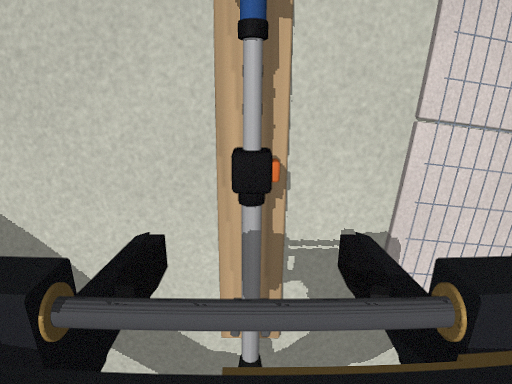

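The wrist view shows the collar body at rows 149–193 around (252,170), with the orange button at (276,171) on the right (world +x) and a narrower neck behind the collar. I'll refine the position with the button.

Run:
```python
from h import *
from plant import r
import pickle
a,c=np.load("axis.npy");d=pickle.load(open("w1.pkl","rb"));im=d["pixels"]
hsv=cv2.cvtColor(im,cv2.COLOR_RGB2HSV);m=cv2.inRange(hsv,(3,150,120),(16,255,255));m[:,:262]=0;m[:,290:]=0;m[:140]=0;m[200:]=0
ys,xs=np.nonzero(m);print(xs.min(),xs.max(),ys.min(),ys.max(),len(xs))
t=on(d,((xs.min()+xs.max())/2,ys.min()),.07);b=on(d,((xs.min()+xs.max())/2,ys.max()+1),.07);print("button ends",t,b,"len",np.linalg.norm(t-b))
e=on(d,(252,149),.077);g=on(d,(252,193),.077);print("collar ends",e,g,np.linalg.norm(e-g))
l=on(d,(232.5,170),.077);q=on(d,(271.5,170),.077);print("sides",l,q)
A=on(d,(252.3,120),.0695);B=on(d,(251.5,220),.071);v=A-B;v/=np.linalg.norm(v);print("tube",A,B,v)
c2=(t+b)/2;k=(c2-A)@v;p=A+v*k;p[2]=.06;print("collar centre",p,"old",c)
np.save("axis2.npy",np.array([a,p]))
ty=-np.cross([0,0,1],a);tz=np.array([0,0,-1.]);plan(r.get_state(),[p[0],p[1],.058],np.c_[np.cross(ty,tz),ty,tz])
```

```text
272 279 159 181 165
button ends [ 0.58897384 -0.03181531  0.07      ] [ 0.59179583 -0.05553513  0.07      ] len 0.023887095667632596
collar ends [ 0.5644588  -0.02293222  0.077     ] [ 0.56881535 -0.0674437   0.077     ] 0.04472417601970979
sides [ 0.54729767 -0.04561697  0.077     ] [ 0.58569027 -0.04184934  0.077     ]
tube [0.56209813 0.00409699 0.0695    ] [ 0.57137847 -0.09912585  0.071     ] [-0.08953525  0.99587851 -0.01447178]
collar centre [ 0.56658521 -0.04581167  0.06      ] old [ 0.56718444 -0.05460564  0.065     ]
turn deg [-0.03 -0.04  0.15] shift cm cur [ 0.67 -0.02 19.76] shift cm after turn [ 0.68 -0.03 19.76]
```

Call:
{"fn": "step_arm", "kwargs": {
  "steps": [
    [0.7,0,4,0,0,0,-1],
    [0,0,4,0,0,0,-1],
    [0,0,4,0,0,0,-1],
    [0,0,3,0,0,0,-1],
    [0,0,2,0,0,0,-1],
    [0,0,1.6,0,0,0,-1],
    [0,0,1,0,0,0,-1],
    [0,0,0,0,0,0,-1]
  ]
}}

```text
clock: 3.02
tool_pos: [0.567, -0.0481, 0.0594]
eef_rot: [0.675, 0.738, -0.0, -0.0]
contact_force: [0.3, -0.8, 0.8]
opening: 1.0
finger_force: 0.0
```

Run:
```python
from h import *
from plant import r
a,p=np.load("axis2.npy");ty=-np.cross([0,0,1],a);tz=np.array([0,0,-1.])
s=r.get_state();print(s["tool_pos"],s["contact_force"]);plan(s,[p[0],p[1],.058],np.c_[np.cross(ty,tz),ty,tz])
d=r.snapshot("wrist");cv2.imwrite("pics/w2.png",d["pixels"][:,:,::-1])
```

```text
[ 0.56695969 -0.0481      0.05935066] [ 0.30855952 -0.81263645  0.77069369]
turn deg [-0.04  0.02 -0.09] shift cm cur [ 0.23 -0.02  0.13] shift cm after turn [ 0.23 -0.02  0.14]
```

View pics/w2.png

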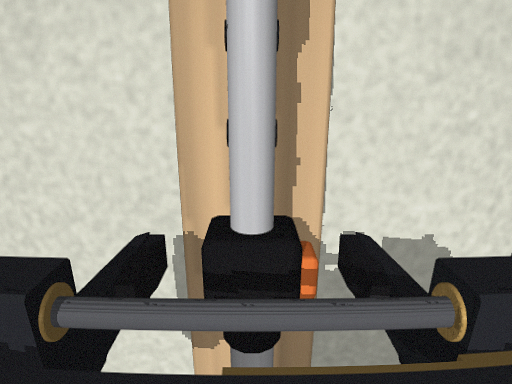

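Call:
{"fn": "step_arm", "kwargs": {
  "steps": [
    [0.2,0,0.1,0,0,0,-0.1],
    [0,0,0,0,0,0,1],
    [0,0,0,0,0,0,1],
    [0,0,0,0,0,0,1],
    [0,0,0,0,0,0,1],
    [0,0,0,0,0,0,1]
  ],
  "force": 20
}}

```text
clock: 3.82
tool_pos: [0.5666, -0.0457, 0.0589]
eef_rot: [0.675, 0.738, -0.0, -0.0]
contact_force: [-0.7, -0.1, 2.5]
opening: 0.464
finger_force: 20.0
```

Run:
```python
from h import *
from plant import r
a,p=np.load("axis2.npy")
s=r.get_state();print(s["tool_pos"],s["contact_force"],s["opening"]*88,s["finger_force"])
d=r.snapshot("wrist");im=d["pixels"];cv2.imwrite("pics/w3.png",im[:,:,::-1])
g=im.max(2)
# dark hole notches at both sides of the tube
n,l,st,ce=cv2.connectedComponentsWithStats((g[:215,215:290]<60).astype(np.uint8))
for i in range(1,n):
    if st[i][4]>15:
        u=ce[i]+[215,0];w=on(d,(u[0],st[i][1]+st[i][3]/2),.06);print(u.round(1),st[i].tolist(),w.round(4),"along from collar mm",((w-p)@a*1000).round(1))
```

```text
[ 0.56657885 -0.0456705   0.05892527] [-0.73652986 -0.05541327  2.49392057] 40.81379957520841 19.998417677124962
[226.  42.] [11, 27, 2, 31, 31] [0.5481 0.0494 0.06  ] along from collar mm 96.5
[277.7  42.5] [62, 27, 3, 31, 56] [0.5673 0.0511 0.06  ] along from collar mm 96.5
[275.9 139.4] [60, 126, 2, 26, 28] [0.5705 0.0151 0.06  ] along from collar mm 60.3
[227.7 139.6] [12, 130, 2, 22, 30] [0.5513 0.0126 0.06  ] along from collar mm 59.6
```

The opening is 40.8 mm, so the button is flush. The wrist view puts the next hole about 60 mm ahead and the one after at about 96 mm, which matches the 36 mm spacing. I'll slide a short way first.

Call:
{"fn": "step_arm", "kwargs": {
  "steps": [
    [0.1,0,0,0,0,0,1],
    [0.2,0,0,0,0,0,1],
    [0.3,0,0,0,0,0,1],
    [0.4,0,0,0,0,0,1],
    [0.4,0,0,0,0,0,1],
    [0.4,0,0,0,0,0,1],
    [0,0,0,0,0,0,1],
    [0,0,0,0,0,0,1]
  ]
}}

```text
clock: 4.88
tool_pos: [0.565, -0.028, 0.0589]
eef_rot: [0.675, 0.738, -0.0, 0.0]
contact_force: [-0.5, -1.5, 5.8]
opening: 0.468
finger_force: 20.0
```

Call:
{"fn": "step_arm", "kwargs": {
  "steps": [
    [0,0,0,0,0,0,-1],
    [0,0,0,0,0,0,-1],
    [0,0,0,0,0,0,-1],
    [0,0,0,0,0,0,-1],
    [-1.5,0,0,0,0,0,-1],
    [-2.5,0,0,0,0,0,-1],
    [-2.5,0,0,0,0,0,-1],
    [-2.5,0,0,0,0,0,-1]
  ]
}}

```text
clock: 5.88
tool_pos: [0.5732, -0.1198, 0.0587]
eef_rot: [0.675, 0.738, -0.0, 0.0]
contact_force: [-0.3, -0.7, 0.2]
opening: 0.999
finger_force: 0.0
```

Call:
{"fn": "step_arm", "kwargs": {
  "steps": [
    [0,0,0,0,0,0,-1],
    [0,0,0,0,0,0,-1]
  ]
}}

```text
clock: 6.12
tool_pos: [0.5733, -0.1165, 0.0587]
eef_rot: [0.675, 0.738, 0.0, -0.0]
contact_force: [0.5, -0.3, -0.9]
opening: 1.001
finger_force: 0.0
```

Run:
```python
from h import *
from plant import r
a,p=np.load("axis2.npy");ty=-np.cross([0,0,1],a);tz=np.array([0,0,-1.])
s=r.get_state();print(s["tool_pos"],s["contact_force"],s["opening"])
plan(s,[*(p-.073*a)[:2],.058],np.c_[np.cross(ty,tz),ty,tz])
d=r.snapshot("wrist");im=d["pixels"];cv2.imwrite("pics/w4.png",im[:,:,::-1])
```

```text
[ 0.57330323 -0.11652172  0.0587246 ] [ 0.52375779 -0.31991011 -0.92920918] 1.0010691987007037
turn deg [ 0.01 -0.06 -0.04] shift cm cur [-0.2  -0.03  0.07] shift cm after turn [-0.2  -0.03  0.07]
```

View pics/w4.png

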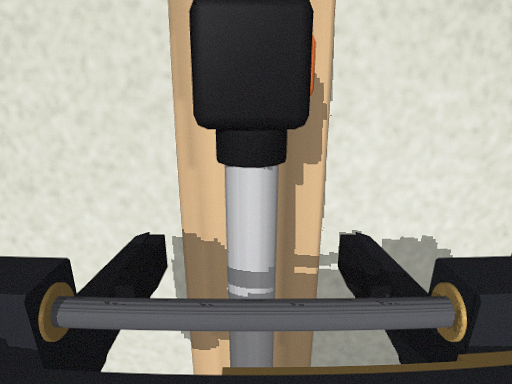

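The button stays in at about 6 mm (a thin orange edge at x≈313), so the pin is on the tube. I'll grip the leg with a low force, so the pads slip before the pin can be loaded.

Call:
{"fn": "step_arm", "kwargs": {
  "steps": [
    [0,0,0,0,0,0,0],
    [0,0,0,0,0,0,1],
    [0,0,0,0,0,0,1],
    [0,0,0,0,0,0,1],
    [0,0,0,0,0,0,1],
    [0,0,0,0,0,0,1]
  ],
  "force": 10
}}

```text
clock: 6.92
tool_pos: [0.5734, -0.1174, 0.0587]
eef_rot: [0.675, 0.738, -0.0, 0.0]
contact_force: [0.7, -1.0, -0.0]
opening: 0.344
finger_force: 0.0
```

Call:
{"fn": "step_arm", "kwargs": {
  "steps": [
    [0.1,0,0,0,0,0,1],
    [0.2,0,0,0,0,0,1],
    [0.2,0,0,0,0,0,1],
    [0.2,0,0,0,0,0,1],
    [0.2,0,0,0,0,0,1],
    [0.1,0,0,0,0,0,1],
    [0,0,0,0,0,0,1]
  ]
}}

```text
clock: 7.8
tool_pos: [0.5723, -0.1099, 0.0587]
eef_rot: [0.675, 0.738, -0.001, 0.001]
contact_force: [-0.3, -5.1, -0.1]
opening: 0.241
finger_force: 9.9
```

```bash
cat > chk.py <<'E'
from h import *
from plant import r
a,p=np.load("axis2.npy")
s=r.get_state();print("tcp along",((s["tool_pos"]-p)@a*1000).round(1),s["contact_force"].round(1),"open mm",round(s["opening"]*88,1))
d=r.snapshot("wrist");im=d["pixels"]
hsv=cv2.cvtColor(im,cv2.COLOR_RGB2HSV);m=cv2.inRange(hsv,(3,150,80),(16,255,255));m[:,:295]=0;m[:,345:]=0;m[120:]=0
ys,xs=np.nonzero(m);print("orange",len(xs),xs.min(),xs.max(),ys.min(),ys.max(), "width med",np.median([np.sum(m[y]>0) for y in set(ys)]))
g=im.max(2)[:,255];e=np.nonzero(g[140:200]>90)[0][0]+140
print("neck edge row",e,"leg mm",((on(d,(252,e),.071)-p)@a*1000).round(1))
E
python3 chk.py
```

```text
tcp along -64.3 [-0.3 -5.1 -0.1] open mm 21.2
orange 195 311 315 35 94 width med 3.0
neck edge row 168 leg mm -13.3
```

Call:
{"fn": "step_arm", "kwargs": {
  "steps": [
    [0.3,0,0,0,0,0,1],
    [0.4,0,0,0,0,0,1],
    [0.4,0,0,0,0,0,1],
    [0.4,0,0,0,0,0,1],
    [0.4,0,0,0,0,0,1],
    [0.4,0,0,0,0,0,1],
    [0.2,0,0,0,0,0,1],
    [0,0,0,0,0,0,1]
  ]
}}

```text
clock: 8.85
tool_pos: [0.57, -0.0846, 0.0587]
eef_rot: [0.675, 0.738, -0.001, 0.001]
contact_force: [0.0, -5.0, 0.3]
opening: 0.242
finger_force: 9.9
```

```bash
python3 chk.py
```

```text
tcp along -38.9 [ 0.  -5.   0.3] open mm 21.3
orange 188 311 316 36 94 width med 3.0
neck edge row 168 leg mm 12.0
```

Collar is at about +49 mm with no slip. Now slow steps up to the hole.

Call:
{"fn": "step_arm", "kwargs": {
  "steps": [
    [0.1,0,0,0,0,0,1],
    [0.1,0,0,0,0,0,1],
    [0.1,0,0,0,0,0,1],
    [0.1,0,0,0,0,0,1],
    [0.1,0,0,0,0,0,1],
    [0.1,0,0,0,0,0,1],
    [0.1,0,0,0,0,0,1],
    [0,0,0,0,0,0,1]
  ]
}}

```text
clock: 9.9
tool_pos: [0.5693, -0.0762, 0.0587]
eef_rot: [0.675, 0.738, -0.001, 0.0]
contact_force: [-1.5, -3.7, 0.6]
opening: 0.24
finger_force: 9.9
```

```bash
python3 chk.py
```

```text
tcp along -30.5 [-1.5 -3.7  0.6] open mm 21.1
orange 249 311 317 35 94 width med 4.0
neck edge row 167 leg mm 20.8
```

Call:
{"fn": "step_arm", "kwargs": {
  "steps": [
    [0.1,0,0,0,0,0,1],
    [0.05,0,0,0,0,0,1],
    [0,0,0,0,0,0,1]
  ]
}}

```text
clock: 10.32
tool_pos: [0.5691, -0.0737, 0.0587]
eef_rot: [0.675, 0.738, -0.0, -0.0]
contact_force: [-1.6, -2.1, 0.4]
opening: 0.243
finger_force: 9.9
```

```bash
python3 chk.py
```

```text
tcp along -28.0 [-1.6 -2.1  0.4] open mm 21.4
orange 1247 311 333 33 96 width med 20.0
neck edge row 167 leg mm 23.3
```

The button popped out (orange width went from 3 to 20 px). I'll release and lift.

Call:
{"fn": "step_arm", "kwargs": {
  "steps": [
    [0,0,0,0,0,0,-1],
    [0,0,0,0,0,0,-1],
    [0,0,0,0,0,0,-1],
    [0,0,0,0,0,0,-1],
    [0,0,-1,0,0,0,-1],
    [0,0,-3,0,0,0,-1],
    [0,0,-4,0,0,0,-1],
    [0,0,-4,0,0,0,-1]
  ]
}}

```text
clock: 11.38
tool_pos: [0.5694, -0.074, 0.1805]
eef_rot: [0.675, 0.738, 0.0, 0.0]
contact_force: [0.8, -0.1, 0.3]
opening: 0.999
finger_force: 0.0
```

Call:
{"fn": "step_arm", "kwargs": {
  "steps": [
    [-3,0,-2,0,0,0,-1],
    [-3,0,0,0,0,0,-1],
    [0,0,0,0,0,0,-1],
    [0,0,0,0,0,0,-1]
  ]
}}

```text
clock: 11.88
tool_pos: [0.5747, -0.1327, 0.1989]
eef_rot: [0.674, 0.738, 0.0, -0.0]
contact_force: [0.3, 1.0, -0.0]
opening: 1.003
finger_force: 0.0
```

Run:
```python
from h import *
from plant import r
a,p=np.load("axis2.npy")
s=r.get_state();print(s["tool_pos"],s["opening"],s["contact_force"])
d=r.snapshot("wrist");im=d["pixels"];print(px(d,[*(p+.06*a)[:2],.077]))
hsv=cv2.cvtColor(im,cv2.COLOR_RGB2HSV);m=cv2.inRange(hsv,(3,150,80),(16,255,255));m[:,:262]=0;m[:,320:]=0
n,l,st,ce=cv2.connectedComponentsWithStats(m)
for i in range(1,n):
    if st[i][4]>20:
        x,y,w,h,_=st[i];A=on(d,(x+w,y+h/2),.065)-p;print(st[i],"along",A@a,"lateral",A@np.cross([0,0,1],a))
cv2.imwrite("pics/w5.png",im[:,:,::-1])
```

```text
[ 0.57471281 -0.13267627  0.19894528] 1.003277745135863 [ 0.26870412  0.96099523 -0.00318369]
[252.07263623  -6.88776623]
[280   0  10  18 155] along 0.052369147958992314 lateral -0.02840628948809743
```

View pics/w5.png

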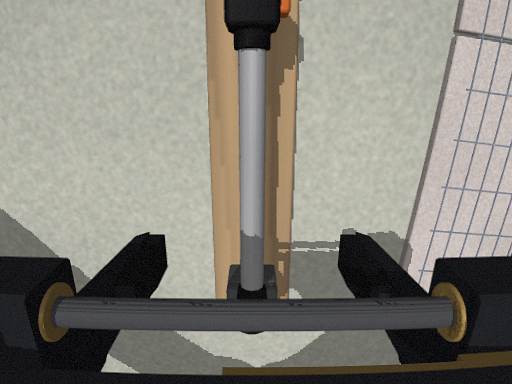

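The button's outer face is 28.4 mm from the axis, against 28.5 mm when fully out. The collar is near +60 mm, and the gripper is clear and open.

```bash
python3 -c "
from plant import r
print(r.finish_job())"
```

```text
the job is handed in; nothing more can be done
None
```

The cane leg is locked in the very next hole, about 60 mm towards the handle, with the button fully out and the gripper clear; the job is handed in, but no verdict came back.

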